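Update the flip tags of the control vial stock rack

ROBOT

A 6-joint arm with a two-finger parallel gripper is mounted at the origin on a cart in front of the work surface, level with it; the furniture and walls round the work are solid. World frame = base frame: x ahead of the robot, y to its left, z up, the work surface at z = 0. Lengths are in m, angles in degrees, forces in N, time in s.
With the tool pointing down it reaches from about 0.4 to 0.825 m from the base axis. Payload 7 kg.
Tool frame: the origin (TCP) lies on the centre line of the jaws, within the pads' length; the fingertips stand 19 mm ahead of it and the grasp point (between the pads) is the TCP; z points along the fingers, y is the line along which they close (so a half turn about z gives the same grasp; the last joint's range is limited). The gripper opens to 88 mm and grips with 3 to 60 N. Pads are 19 mm wide; open, the fingers measure 130 mm over their backs; the gripper's body (78 mm by 193 mm) begins 47 mm behind the grasp point.
Start: joints at [-58.952, 20.546, 0.682, 0, -70.136, -16.507], TCP at [0.169, -0.653, 0.246] pointing down, gripper open.
Joint ranges: [-176.03, 176.03], [-82.01, 121.73], [-58.28, 71.71], [-173.87, 95.51], [-174.79, -0.11], [-173.66, 173.66]. Speed limits (degrees/s): [136.94, 136.94, 172.46, 180, 180, 180].

INTERFACE

Orientations are given as [roll, pitch, yaw] about the fixed x, y, z axes, in that order (R = Rz(yaw) Ry(pitch) Rx(roll)).
In Python, from plant import get_state, capture, close_job gives the robot as it stands.
- The arm moves only by the tool apply_moves, never from a script. Its argument "targets" is a list of rows, each a list of 7 numbers: the opening, from 0 (shut) to 1 (fully open), then the shift along the tool's x, y, z normalised to -1 to 1, where 1 is 1000 mm, then the turn, a rotation vector about the tool's x, y, z normalised to -1 to 1, where 1 is 90 degrees. In form: [[claw, tx, ty, tz, ax, ay, az], ...]. A call has 1 to 20 rows; each row shifts and turns the commanded pose from where the row before left it, along the tool's axes as they then stand; what a row does not reach is not made up. A row lasts 1/12 s, in which the tool goes at most 41.7 mm and 7.16 degrees, less where a joint would pass 70% of its speed; a pose out of reach is approached as far as the arm can. A call with a number of a shift or a turn outside -1 to 1 is refused whole. A call with a gripper value outside its range is refused whole. The fingers move at their own pace and stop on an object; "newtons" is the grip in N (left out, the last holds). Time passes only in rows, so rows that do not move let the fingers close. It gives the time, the measured TCP pose, the force, the opening and the grip force at its end, in the units of the state.
- get_state(): the state, without advancing time (a new reading comes with each control period).
- capture(name): name is "scene" or "top"; returns a dict with "frame" (400x640x3 uint8, red, green, blue), "range_z" (400x640 float32, m along the optical axis (not along the pixel's ray), 0 where there is no reading), "camera_matrix" (3x3 intrinsics, pixels), "k1" (the pictures are not rectified: a ray, as slopes to the right and down, at radius r is drawn at 1 + k1 r^2 times it, then the intrinsics apply), "T" (4x4, takes a point from camera to world coordinates). Camera axes: x right, y down, z forward; pixel columns grow to the right and rows downward; lengths in m; the calibration is good to about 2 mm. A picture is of the moment at which its call begins.
- close_job(): hands the job in; it is judged then, once.
The state is a dict: "time_s": time; "joints": joint angles; "qd": joint speeds; "joint_torque": joint torques, N m; "tcp_pos": TCP position; "eef_rot": TCP orientation; "contact_force": force on the tool from outside, world axes, zero at the start; "moment": the same for the moment, N m; "gripper_width": finger opening in m; "gripper_force": force on a finger pad.
Only numpy, scipy, OpenCV 4.12 (cv2) and the standard library are available. Lean on these libraries where they do the work, as an engineer would, in place of code of your own. Each camera call takes 0.05 s, during which the arm holds its last target. There are 200 camera calls.

TASK

Bring the stock rack's flip tags up to date: with a fingertip, push over whichever tags are wrong so that every full bin (a vial in all four places) has its tag lying back, away from the bin, and showing green, and every bin that is not full has its tag lying forward, toward the bin, and showing red. Each tag belongs to the bin straight in front of it. Leave the vials in their places and do not shift the carton or the bottle beside the rack.

Things in the scene. Friction and masses are not known exactly. Their poses are not given: they have to be found in the camera images.
- bin_a: blue open vial bin 66 x 68 x 30 mm, fixed in one of the rack's four bays (which one differs). Crossed dividers make four places, centres at x +-16, y +-16.5 mm. Full = a vial in all four places; with any place empty it is not full. Origin: centre of its underside, 4 mm above the counter; x points from bin to tag (away from the robot at yaw 0), y along the row to the left
- bin_b: blue open vial bin 66 x 68 x 30 mm, fixed in one of the rack's four bays (which one differs). As bin_a. The rack is a white base 190 x 352 x 4 mm fixed on the counter, bays 84 mm apart, with an aluminium rail along its back (36 x 340 mm, top 46 mm above the counter) for the tags
- bin_c: blue open vial bin 66 x 68 x 30 mm, fixed in one of the rack's four bays (which one differs). As bin_a. Bins and vials stand at most 52 mm above the counter
- bin_d: blue open vial bin 66 x 68 x 30 mm, fixed in one of the rack's four bays (which one differs). As bin_a. All bins and tags have the same yaw, that of the rack
- tag_a: flip tag fixed on the rail in one of the bays (which differs), for the bin straight in front. A leaf turns on a pin (along y) between two fixed wings that form a V: front wing (toward the bin, rising 35 degrees) green, rear wing (45 degrees) red. Origin: centre of its foot on the rail; x points away from the bin. Pin 14 mm above the origin, 60 above the counter
- tag_b: flip tag fixed on the rail in one of the bays (which differs), for the bin straight in front. As tag_a. The leaf is 54 mm wide; its free edge is a round white bead 7 mm thick, 54 mm from the pin: leaf forward, the bead is 44 mm in front of and 31 mm above the pin; leaf back, 38 mm behind and 38 mm above it; upright, 54 mm above it
- tag_c: flip tag fixed on the rail in one of the bays (which differs), for the bin straight in front. As tag_a. The bead overhangs the wing: the front wing's end is 29 mm in front of and 15 mm above the pin, the rear wing's 26 mm behind and 21 mm above it. A fingertip set beyond the bead, below it but above the wing, and pushed toward the pin, rising with it, lifts the leaf over
- tag_d: flip tag fixed on the rail in one of the bays (which differs), for the bin straight in front. As tag_a. A tag's origin is 100 mm from its own bin's and over 125 mm from any other's
- tag_a_leaf (a joint): leaf angle: 0 = leaf lies forward on the front wing; leaf and rear wing show red (white bar). 1.75 rad (stop) = leaf lies back on the rear wing; leaf and front wing show green (white disc). 0.96 = upright. Slippery plastic, 24 to 39 g, hinge nearly free: past upright it falls by its own weight onto that side's wing and stays there
- tag_b_leaf (a joint): leaf angle: 0 = leaf lies forward on the front wing; leaf and rear wing show red (white bar). 1.75 rad (stop) = leaf lies back on the rear wing; leaf and front wing show green (white disc). 0.96 = upright. Slippery plastic, 24 to 39 g, hinge nearly free: past upright it falls by its own weight onto that side's wing and stays there
- tag_c_leaf (a joint): leaf angle: 0 = leaf lies forward on the front wing; leaf and rear wing show red (white bar). 1.75 rad (stop) = leaf lies back on the rear wing; leaf and front wing show green (white disc). 0.96 = upright. Slippery plastic, 24 to 39 g, hinge nearly free: past upright it falls by its own weight onto that side's wing and stays there
- tag_d_leaf (a joint): leaf angle: 0 = leaf lies forward on the front wing; leaf and rear wing show red (white bar). 1.75 rad (stop) = leaf lies back on the rear wing; leaf and front wing show green (white disc). 0.96 = upright. Slippery plastic, 24 to 39 g, hinge nearly free: past upright it falls by its own weight onto that side's wing and stays there
- vial_1: white control vial with a blue cap, diameter 24, height 44 mm, standing loose in a place of some bin. Origin: centre of its underside, 7 mm above the counter
- vial_2: white control vial with a blue cap, diameter 24, height 44 mm, standing loose in a place of some bin. Origin: centre of its underside, 7 mm above the counter
- vial_3: white control vial with a blue cap, diameter 24, height 44 mm, standing loose in a place of some bin. Origin: centre of its underside, 7 mm above the counter
- vial_4: white control vial with a blue cap, diameter 24, height 44 mm, standing loose in a place of some bin. Origin: centre of its underside, 7 mm above the counter
- vial_5: white control vial with a red cap, diameter 24, height 44 mm, standing loose in a place of some bin. Origin: centre of its underside, 7 mm above the counter
- vial_6: white control vial with a red cap, diameter 24, height 44 mm, standing loose in a place of some bin. Origin: centre of its underside, 7 mm above the counter
- vial_7: white control vial with a red cap, diameter 24, height 44 mm, standing loose in a place of some bin. Origin: centre of its underside, 7 mm above the counter
- vial_8: white control vial with a red cap, diameter 24, height 44 mm, standing loose in a place of some bin. Origin: centre of its underside, 7 mm above the counter
- vial_9: white control vial with a blue cap, diameter 24, height 44 mm, standing loose in a place of some bin. Origin: centre of its underside, 7 mm above the counter
- vial_10: white control vial with a blue cap, diameter 24, height 44 mm, standing loose in a place of some bin. Origin: centre of its underside, 7 mm above the counter
- kit_box: white and teal test kit carton 62 x 90 x 50 mm, loose on the counter left of the rack; bystander. Origin: centre of its underside
- diluent_bottle: white bottle, green label, diameter 50, height 120 mm, loose on the counter right of the rack; bystander. Origin: centre of its underside
Mind the look-alikes: they are no part of the job. What is shaped like the bin_b but turquoise or yellow is not meant.

How it is judged (in metres and radians):
At the end, for the whole second after the job is handed in: The tags behind the two full bins lie back on their rear wings (leaf angle over 1.65 rad, green), the two others lie on their front wings (under 0.10 rad, red), all leaves at rest; every vial is within 12 mm and the carton and bottle within 15 mm of where they started ((((horizontal distance between tag_a and bin_a below 0.112 m or horizontal distance between tag_a and bin_b below 0.112 m) and value of joint tag_a_leaf above 1.65 rad) or ((horizontal distance between tag_a and bin_c below 0.112 m or horizontal distance between tag_a and bin_d below 0.112 m) and value of joint tag_a_leaf below 0.1 rad)) and velocity of joint tag_a_leaf between -0.1 and 0.1 rad/s and (((horizontal distance between tag_b and bin_a below 0.112 m or horizontal distance between tag_b and bin_b below 0.112 m) and value of joint tag_b_leaf above 1.65 rad) or ((horizontal distance between tag_b and bin_c below 0.112 m or horizontal distance between tag_b and bin_d below 0.112 m) and value of joint tag_b_leaf below 0.1 rad)) and velocity of joint tag_b_leaf between -0.1 and 0.1 rad/s and (((horizontal distance between tag_c and bin_a below 0.112 m or horizontal distance between tag_c and bin_b below 0.112 m) and value of joint tag_c_leaf above 1.65 rad) or ((horizontal distance between tag_c and bin_c below 0.112 m or horizontal distance between tag_c and bin_d below 0.112 m) and value of joint tag_c_leaf below 0.1 rad)) and velocity of joint tag_c_leaf between -0.1 and 0.1 rad/s and (((horizontal distance between tag_d and bin_a below 0.112 m or horizontal distance between tag_d and bin_b below 0.112 m) and value of joint tag_d_leaf above 1.65 rad) or ((horizontal distance between tag_d and bin_c below 0.112 m or horizontal distance between tag_d and bin_d below 0.112 m) and value of joint tag_d_leaf below 0.1 rad)) and velocity of joint tag_d_leaf between -0.1 and 0.1 rad/s and distance of each of vial_1, vial_2, vial_3, vial_4, vial_5, vial_6, vial_7, vial_8, vial_9, vial_10 from where it was at the start of the episode below 0.012 m and distance of each of kit_box, diluent_bottle from where it was at the start of the episode below 0.015 m); the robot touches nothing.
It fails at once if a vial is lifted, knocked out or shifted by more than 12 mm (distance of any of vial_1, vial_2, vial_3, vial_4, vial_5, vial_6, vial_7, vial_8, vial_9, vial_10 from where it was at the start of the episode above 0.012 m).
It fails at once if the carton or bottle beside the rack is shifted by more than 15 mm (distance of any of kit_box, diluent_bottle from where it was at the start of the episode above 0.015 m).
It also fails if it takes over 67 s, if anything falls off the work surface, if the arm or the gripper's body presses on something with over 40 N, if the wrist force passes 120 N, or if a joint passes its speed limit or range.

## Working session

There is one attempt and no reset: what is moved stays moved. The work goes in short steps, Python scripts to look and compute and a tool call to move; the robot and the scene stay as the last step left them, time stands still between calls to the robot, and variables do not carry over. Pictures are saved under pics/ and viewed, at most 10 in all, crops included, and the job is handed in when it is done.

Besides the shell and the picture viewer there is one more tool, called after "Request:" as name(argument=value, ...), one argument or row to a line, values as JSON. apply_moves: Moves the arm, as the interface text tells. Scaled input: -1 to 1 covers 1000 mm each way for a shift and 90 degrees each way for a turn. Its arguments: {"type":"object","properties":{"targets":{"type":"array","items":{"type":"array","items":{"type":"number"}}},"newtons":{"type":"number"}},"required":["targets"]}

```bash
mkdir -p pics; ls; python3 - <<'E'
from plant import *
import cv2,numpy as np
for n in("top","scene"):
    c=capture(n); np.savez(n+"0.npz",**c); cv2.imwrite(f"pics/{n}0.png",c["frame"][:,:,::-1])
    print(n,c["camera_matrix"],c["k1"],c["T"])
print(get_state())
E
```

```text
pics
top [[488.53863642   0.         321.91377939]
 [  0.         488.53863642 198.9768186 ]
 [  0.           0.           1.        ]] -0.0329203654749276 [[-0.01931837 -0.99214457  0.12359594  0.36349929]
 [-0.99949845  0.01606162 -0.02729241  0.0505431 ]
 [ 0.02509286 -0.1240612  -0.99195724  1.09388122]
 [ 0.          0.          0.          1.        ]]
scene [[361.03659197   0.         320.40594997]
 [  0.         361.03659197 197.37138439]
 [  0.           0.           1.        ]] -0.05375300644565898 [[ 0.48405367 -0.51865199  0.7047639  -0.18207297]
 [-0.8749621  -0.27625338  0.39764984 -0.36909885]
 [-0.01154848 -0.80912557 -0.5875223   0.65825254]
 [ 0.          0.          0.          1.        ]]
{'time_s': 0.1, 'joints': array([-5.89513844e+01,  2.05882697e+01,  6.39036816e-01, -1.71238068e-02,
       -7.01369553e+01, -1.65065220e+01]), 'qd': array([ 0.00068068, -0.09448812,  0.09126774,  0.10776743, -0.06500367,
        0.00867596]), 'joint_torque': array([-1.72790085e-03, -5.84164488e+01,  2.93750203e+01,  7.01548666e+00,
        1.02288093e-02, -6.65445964e-05]), 'tcp_pos': array([ 0.1693496 , -0.65298308,  0.2447078 ]), 'eef_rot': array([ 1.79912790e+02, -9.05546741e-03, -1.65463730e+02]), 'contact_force': array([0.5591485 , 0.94762302, 0.74676078]), 'moment': array([ 0.00633164,  0.04338326, -0.00676771]), 'gripper_force': 0.0, 'gripper_width': 0.08779177336242197}
```

View pics/top0.png

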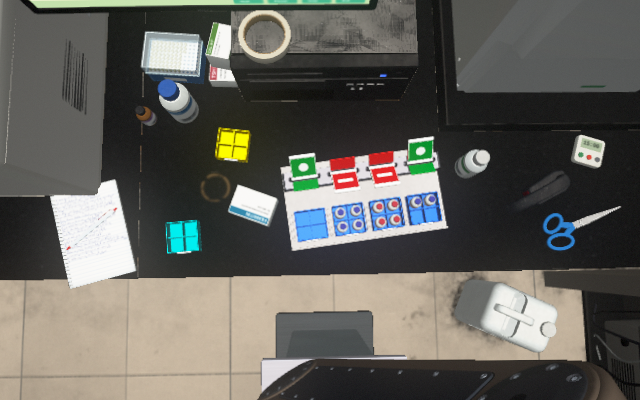

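View pics/scene0.png

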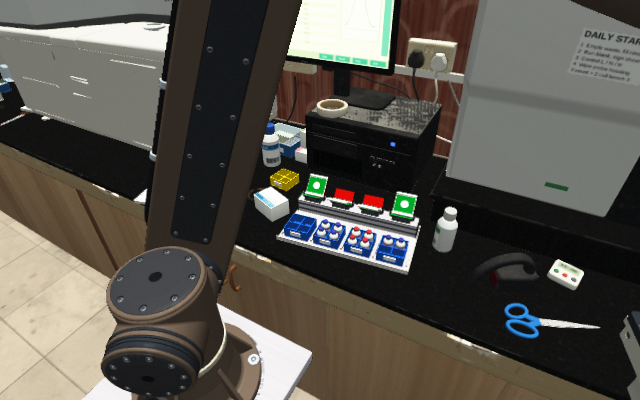

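The top view shows tags from left to right at about (303,170) green, (344,172) red, (384,168) red and (421,157) green. The bins at (310,225), (348,218), (387,212) and (424,207) look empty, 4, 4 and 2. I'll zoom in to confirm and measure the rack.

```bash
cat > h.py <<'E'
import numpy as np,cv2
def rays(c,px):
    px=np.asarray(px,float).reshape(-1,1,2)
    d=np.array([c["k1"],0,0,0,0])
    # drawn = ray*(1+k1 r^2), same as OpenCV's k1
    u=cv2.undistortPoints(px,c["camera_matrix"],d).reshape(-1,2)
    return np.c_[u,np.ones(len(u))]
def onplane(c,px,z):
    r=rays(c,px)@c["T"][:3,:3].T; o=c["T"][:3,3]
    return o+r*((z-o[2])/r[:,2])[:,None]
def cloud(c):
    v,u=np.mgrid[:400,:640]; r=rays(c,np.c_[u.ravel(),v.ravel()])
    P=r*c["range_z"].reshape(-1,1); return (P@c["T"][:3,:3].T+c["T"][:3,3]).reshape(400,640,3)
E
python3 - <<'E'
from h import *
c=dict(np.load("top0.npz")); f=c["frame"]
cv2.imwrite("pics/top_crop.png",cv2.resize(f[125:260,220:500],None,fx=2.8,fy=2.8,interpolation=cv2.INTER_CUBIC)[:,:,::-1])
P=cloud(c); hsv=cv2.cvtColor(f,cv2.COLOR_RGB2HSV)
m=cv2.inRange(hsv,(100,90,60),(118,255,255)); m[:,:285]=0;m[:,450:]=0;m[:185]=0;m[260:]=0
# base outline: whole rack (non dark) 
w=(f.min(2)>120).astype(np.uint8)*255; w[:140]=0;w[255:]=0;w[:,:270]=0;w[:,:]=w; w[:,455:]=0
# fill: bins
bm=cv2.morphologyEx(m,cv2.MORPH_CLOSE,np.ones((3,3)))
n,l,s,ce=cv2.connectedComponentsWithStats(bm)
for i in range(1,n):
    if s[i,4]>60:print("bin",ce[i],s[i],onplane(c,ce[i],.034)[0])
for nm,lo,hi in(("green",(45,120,60),(85,255,255)),("red",(0,150,80),(8,255,255)),("red2",(172,150,80),(180,255,255))):
    g=cv2.inRange(hsv,lo,hi);g[:130]=0;g[200:]=0;g[:,:280]=0;g[:,450:]=0
    n,l,s,ce=cv2.connectedComponentsWithStats(g)
    for i in range(1,n):
        if s[i,4]>25:print(nm,ce[i].round(1),s[i],np.nanmedian(P[l==i],0).round(3))
# white base corners, by eye from mask
cn=max(cv2.findContours(cv2.morphologyEx(w|m,cv2.MORPH_CLOSE,np.ones((5,5))),0,2)[0],key=cv2.contourArea)
h=cv2.approxPolyDP(cn,4,True).reshape(-1,2);print(h.tolist());print(onplane(c,h,.004).round(3)[:,:2].tolist())
# obstacle heights behind the rack
for n,(x0,y0,x1,y1) in dict(analyzer_top=(240,20,410,50),analyzer_front=(240,70,410,95),counter=(250,105,430,130),kit=(235,190,272,222),bottle=(458,150,488,178)).items():
    q=P[y0:y1,x0:x1].reshape(-1,3);q=q[np.isfinite(q).all(1)];print(n,np.percentile(q,[2,50,98],0).round(3).tolist())
E
```

```text
bin [423.56258412 209.95693136] [405 192  37  33 743] [ 0.46765298 -0.20137525  0.034     ]
bin [386.43378119 213.65067179] [369 197  36  34 521] [ 0.46093013 -0.11915695  0.034     ]
bin [348.52264151 219.05849057] [332 202  35  34 530] [ 0.45052451 -0.0357633   0.034     ]
bin [310.86363636 224.18290043] [294 208  34  34 924] [0.44078193 0.04645411 0.034     ]
green [420.2 150.2] [409 141  23  20 310] [ 0.591 -0.188  0.082]
green [302.9 166.4] [291 157  25  20 315] [0.56  0.061 0.081]
green [421.5 168.1] [409 162  27  13 234] [ 0.555 -0.193  0.068]
green [305.3 184.4] [293 178  26  13 231] [0.523 0.058 0.069]
red [380.7 157.2] [369 151  24  14 256] [ 0.579 -0.106  0.072]
red [341.9 162.4] [330 156  25  14 244] [ 0.569 -0.02   0.073]
red [384.4 174. ] [372 167  26  16 206] [ 0.543 -0.112  0.078]
red [348.7 175.4] [340 172  17   9  57] [ 0.541 -0.036  0.072]
red2 [344.9 182.7] [334 174  24  15 136] [ 0.52  -0.024  0.085]
[[432, 142], [430, 158], [424, 158], [425, 150], [419, 147], [420, 159], [409, 160], [410, 142], [430, 140], [408, 140], [408, 149], [394, 151], [391, 163], [369, 16
[... 273 characters left out ...]
-0.184], [0.632, -0.231], [0.633, -0.18], [0.612, -0.179], [0.607, -0.147], [0.579, -0.139], [0.573, -0.088], [0.599, -0.077], [0.594, -0.057], [0.567, -0.049], [0.565, 0.001], [0.588, 0.005], [0.584, 0.032], [0.605, 0.037], [0.599, 0.093], [0.578, 0.094], [0.571, 0.114], [0.386, 0.089], [0.431, -0.26]]
analyzer_top [[0.761, -0.143, 0.203], [0.791, 0.016, 0.207], [0.821, 0.168, 0.233]]
analyzer_front [[0.721, -0.157, 0.054], [0.725, 0.015, 0.134], [0.727, 0.18, 0.195]]
counter [[0.661, -0.225, -0.004], [0.69, -0.023, -0.0], [0.719, 0.175, 0.004]]
kit [[0.45, 0.132, -0.002], [0.481, 0.17, 0.05], [0.52, 0.21, 0.055]]
bottle [[0.542, -0.359, -0.004], [0.559, -0.3, 0.08], [0.608, -0.283, 0.122]]
```

View pics/top_crop.png

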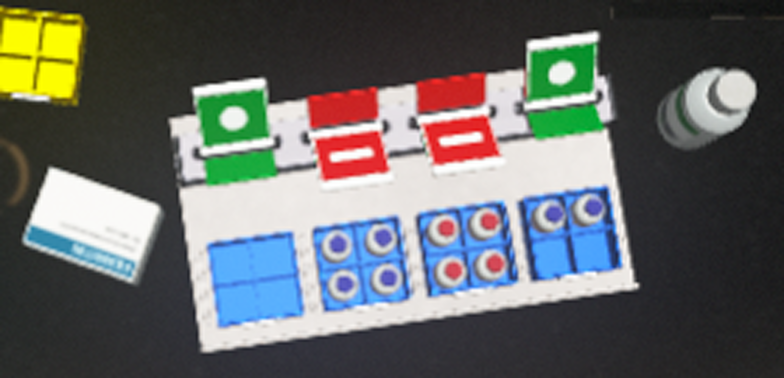

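All four tags are wrong. From left to right the bins hold 0, 4, 4 and 2 vials, and the tags show green, red, red, green. I'll check the obstacles behind and to the right, then compute the moves.

```bash
cat >> h.py <<'E'
yaw=np.radians(7.2); EX=np.array([np.cos(yaw),np.sin(yaw)]); EY=np.array([-EX[1],EX[0]])
PINS=np.array([[.539,.059],[.5493,-.0243],[.5597,-.1077],[.570,-.191]])
def togo(s,pin,off,z):   # tool-frame shift (mm) to rack-frame offset `off` from a pin
    from scipy.spatial.transform import Rotation as R
    p=np.r_[PINS[pin]+off*EX,z]; M=R.from_euler("xyz",s["eef_rot"],degrees=True).as_matrix()
    return (M.T@(p-s["tcp_pos"])*1000).round(1)
E
python3 - <<'E'
from h import *
from plant import get_state
for n in("top","scene"):
    c=dict(np.load(n+"0.npz"));P=cloud(c).reshape(-1,3);P=P[(c["range_z"]>0).ravel()]
    q=P[(P[:,2]>.13)&(P[:,0]>.3)&(P[:,0]<.9)&(P[:,1]>-.7)&(P[:,1]<.3)]
    for a in np.arange(-.7,.3,.1):
        k=q[(q[:,1]>=a)&(q[:,1]<a+.1)]
        if len(k):print(n,a.round(1),len(k),"minx",np.percentile(k[:,0],1).round(3),"maxz",k[:,2].max().round(3))
s=get_state();s["eef_rot"]=[180,0,-172.8];print(togo(s,3,.064,.246))
# bead heights / rail check from leaf extents
E
```

```text
top -0.7 130 minx 0.699 maxz 0.2
top -0.6 1170 minx 0.693 maxz 0.322
top -0.5 2256 minx 0.658 maxz 0.486
top -0.4 5265 minx 0.658 maxz 0.571
top -0.3 8130 minx 0.659 maxz 0.57
top -0.2 2649 minx 0.724 maxz 0.211
top -0.1 4175 minx 0.724 maxz 0.386
top -0.0 4467 minx 0.722 maxz 0.386
top 0.1 4331 minx 0.722 maxz 0.387
top 0.2 765 minx 0.761 maxz 0.389
scene -0.7 3104 minx 0.682 maxz 0.386
scene -0.6 8785 minx 0.655 maxz 0.551
scene -0.5 10264 minx 0.655 maxz 0.576
scene -0.4 9258 minx 0.656 maxz 0.574
scene -0.3 3370 minx 0.656 maxz 0.566
scene -0.2 1341 minx 0.722 maxz 0.21
scene -0.1 3390 minx 0.722 maxz 0.539
scene -0.0 3971 minx 0.72 maxz 0.536
scene 0.1 3528 minx 0.72 maxz 0.53
scene 0.2 858 minx 0.758 maxz 0.525
[-519.4  408.1   -1.3]
```

```bash
python3 - <<'E'
from h import *
for n in("top","scene"):
    c=dict(np.load(n+"0.npz"));P=cloud(c).reshape(-1,3);P=P[(c["range_z"]>0).ravel()]
    for z0,z1 in((.02,.13),(.13,.25),(.25,.4),(.4,.6)):
        q=P[(P[:,2]>z0)&(P[:,2]<z1)&(P[:,0]>.64)&(P[:,0]<.715)&(P[:,1]>-.6)&(P[:,1]<.0)]
        if len(q):print(n,z0,len(q),"max y",np.percentile(q[:,1],[90,98,100]).round(3),"min x",np.percentile(q[:,0],[0,2,50]).round(3))
E
```

```text
top 0.02 6209 max y [-0.265 -0.242 -0.238] min x [0.64  0.641 0.671]
top 0.13 3329 max y [-0.275 -0.261 -0.257] min x [0.694 0.696 0.699]
top 0.25 2904 max y [-0.262 -0.257 -0.256] min x [0.66  0.684 0.695]
top 0.4 7305 max y [-0.258 -0.257 -0.255] min x [0.657 0.659 0.66 ]
scene 0.02 5610 max y [-0.288 -0.254 -0.239] min x [0.64  0.64  0.653]
scene 0.13 6411 max y [-0.3   -0.267 -0.257] min x [0.689 0.693 0.698]
scene 0.25 10026 max y [-0.3   -0.267 -0.256] min x [0.656 0.66  0.692]
scene 0.4 15225 max y [-0.296 -0.266 -0.256] min x [0.652 0.655 0.659]
```

Request:
apply_moves(
  targets=[
    [0, 0, 0, 0, 0, 0, 0.041],
    [0, 0, 0, 0, 0, 0, 0.041],
    [0, -0.026, 0.0271, 0, 0, 0, 0],
    [0, -0.026, 0.0271, 0, 0, 0, 0],
    [0, -0.026, 0.0271, 0, 0, 0, 0],
    [0, -0.026, 0.0271, 0, 0, 0, 0],
    [0, -0.026, 0.0271, 0, 0, 0, 0],
    [0, -0.026, 0.0271, 0, 0, 0, 0],
    [0, -0.026, 0.0271, 0, 0, 0, 0],
    [0, -0.026, 0.0271, 0, 0, 0, 0],
    [0, -0.026, 0.0271, 0, 0, 0, 0],
    [0, -0.026, 0.0271, 0, 0, 0, 0],
    [0, -0.026, 0.0271, 0, 0, 0, 0],
    [0, -0.026, 0.0271, 0, 0, 0, 0],
    [0, -0.026, 0.0271, 0, 0, 0, 0],
    [0, -0.026, 0.0271, 0, 0, 0, 0],
    [0, -0.026, 0.0271, 0, 0, 0, 0],
    [0, -0.026, 0.0271, 0, 0, 0, 0],
    [0, 0, 0, 0, 0, 0, 0],
    [0, 0, 0, 0, 0, 0, 0],
  ],
)

```text
time_s: 1.77
tcp_pos: [0.5289, -0.1696, 0.2449]
eef_rot: [180.0, -0.1, -172.7]
contact_force: [-0.4, -0.2, -0.1]
gripper_width: 0.0004
gripper_force: 0.0
```

```bash
python3 - <<'E'
from h import *
from plant import get_state
s=get_state();print(s["time_s"],s["tcp_pos"],s["eef_rot"],s["joints"].round(1),s["gripper_width"],togo(s,3,.058,.105))
E
```

```text
1.7667 [ 0.52888977 -0.16956341  0.24489418] [ 1.79983442e+02 -6.52890441e-02 -1.72662932e+02] [  2.4   9.4 -14.6  -0.  -66.1 -85.1] 0.0003750056416204504 [-96.2 -26.7 139.8]
```

Request:
apply_moves(
  targets=[
    [0, -0.024, 0, 0, 0, 0, 0],
    [0, -0.024, 0, 0, 0, 0, 0],
    [0, -0.024, 0, 0, 0, 0, 0],
    [0, -0.025, 0, 0, 0, 0, 0],
    [0, 0, 0, 0, 0, 0, 0],
    [0, 0, 0, 0.025, 0, 0, 0],
    [0, 0, 0, 0.025, 0, 0, 0],
    [0, 0, 0, 0.025, 0, 0, 0],
    [0, 0, 0, 0.025, 0, 0, 0],
    [0, 0, 0, 0.02, 0, 0, 0],
    [0, 0, 0, 0.01, 0, 0, 0],
    [0, 0, 0, 0.01, 0, 0, 0],
    [0, 0, 0, 0, 0, 0, 0],
    [0, 0, 0, 0, 0, 0, 0],
  ],
)

```text
time_s: 2.93
tcp_pos: [0.6245, -0.1596, 0.106]
eef_rot: [-180.0, 0.0, -172.8]
contact_force: [0.3, -0.7, 0.4]
gripper_width: 0.0002
gripper_force: 0.0
```

```bash
python3 - <<'E'
from h import *
from plant import *
s=get_state();print(s["time_s"],s["tcp_pos"],s["contact_force"],togo(s,3,.058,.105))
c=capture("scene");cv2.imwrite("pics/s1.png",cv2.resize(c["frame"][150:280,260:460],None,fx=3.5,fy=3.5,interpolation=cv2.INTER_CUBIC)[:,:,::-1])
E
```

```text
2.9333 [ 0.6244946  -0.15959629  0.10602539] [ 0.25249395 -0.68333823  0.43951468] [ -0.  -24.3   1. ]
```

View pics/s1.png

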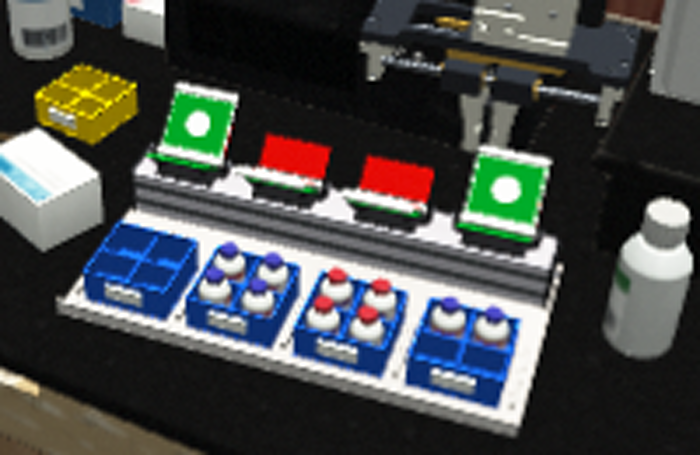

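The closed fingers stand behind the right tag (crop about 465–515, 150), overlapping the left part of its bead, with no contact. I'll push it toward the bin, easing right and up.

Request:
apply_moves(
  targets=[
    [0, 0.005, -0.001, 0, 0, 0, 0],
    [0, 0.005, -0.001, 0, 0, 0, 0],
    [0, 0.005, -0.001, 0, 0, 0, 0],
    [0, 0.005, -0.001, -0.001, 0, 0, 0],
    [0, 0.005, -0.001, -0.001, 0, 0, 0],
    [0, 0.005, -0.001, -0.001, 0, 0, 0],
    [0, 0.005, -0.001, -0.001, 0, 0, 0],
    [0, 0.005, -0.001, -0.001, 0, 0, 0],
    [0, 0.005, -0.001, -0.001, 0, 0, 0],
    [0, 0.005, 0, -0.001, 0, 0, 0],
    [0, 0.005, 0, -0.001, 0, 0, 0],
    [0, 0, 0, 0, 0, 0, 0],
    [0, 0, 0, 0, 0, 0, 0],
    [0, 0, 0, -0.02, 0, 0, 0],
    [0, 0, 0, -0.02, 0, 0, 0],
    [0, 0, 0, 0, 0, 0, 0],
    [0, 0, 0, 0, 0, 0, 0],
  ],
)

```text
time_s: 4.4
tcp_pos: [0.5719, -0.1749, 0.1547]
eef_rot: [-180.0, 0.1, -172.8]
contact_force: [-0.7, -0.3, 0.2]
gripper_width: 0.0006
gripper_force: 0.0
```

```bash
python3 - <<'E'
from h import *
from plant import *
s=get_state();print(s["time_s"],s["tcp_pos"],s["contact_force"],togo(s,2,-.066,.099),togo(s,1,-.066,.099),togo(s,0,.060,.105))
c=capture("scene");cv2.imwrite("pics/s2.png",cv2.resize(c["frame"][150:280,260:460],None,fx=3.5,fy=3.5,interpolation=cv2.INTER_CUBIC)[:,:,::-1])
E
```

```text
4.4 [ 0.57194973 -0.17490142  0.1547232 ] [-0.72975814 -0.25975486  0.19098212] [69.9 68.2 55.5] [ 69.8 152.2  55.5] [-56.4 236.2  49.8]
```

View pics/s2.png

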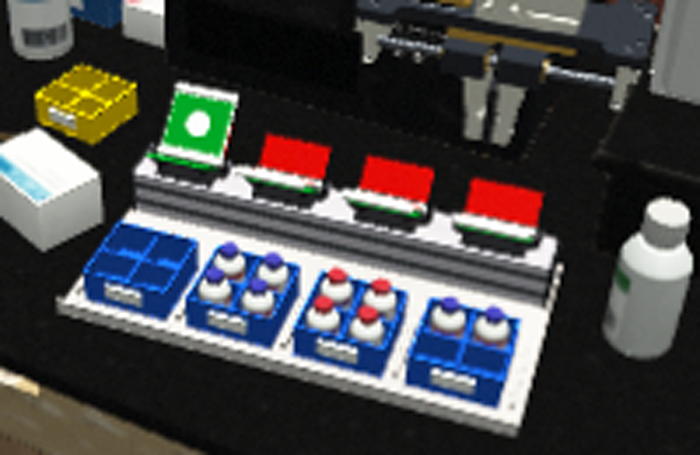

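The right tag now lies forward and shows red (crop 505,205). Next is the middle-right tag, pushed from the front.

Request:
apply_moves(
  targets=[
    [0, 0.0175, 0.017, 0, 0, 0, 0],
    [0, 0.0175, 0.017, 0, 0, 0, 0],
    [0, 0.0175, 0.017, 0, 0, 0, 0],
    [0, 0.0175, 0.017, 0, 0, 0, 0],
    [0, 0, 0, 0, 0, 0, 0],
    [0, 0, 0, 0.02, 0, 0, 0],
    [0, 0, 0, 0.02, 0, 0, 0],
    [0, 0, 0, 0.015, 0, 0, 0],
    [0, 0, 0, 0, 0, 0, 0],
    [0, 0, 0, 0, 0, 0, 0],
  ],
)

```text
time_s: 5.28
tcp_pos: [0.4924, -0.1164, 0.0976]
eef_rot: [-180.0, -0.2, -172.8]
contact_force: [0.2, 0.4, 0.5]
gripper_width: 0.0006
gripper_force: 0.0
```

Request:
apply_moves(
  targets=[
    [0, -0.005, 0, 0, 0, 0, 0],
    [0, -0.005, 0, 0, 0, 0, 0],
    [0, -0.005, 0, 0, 0, 0, 0],
    [0, -0.005, 0, -0.001, 0, 0, 0],
    [0, -0.005, 0, -0.001, 0, 0, 0],
    [0, -0.005, 0, -0.001, 0, 0, 0],
    [0, -0.005, 0, -0.001, 0, 0, 0],
    [0, -0.005, 0, -0.001, 0, 0, 0],
    [0, -0.005, 0, -0.001, 0, 0, 0],
    [0, -0.005, 0, -0.001, 0, 0, 0],
    [0, -0.005, 0, -0.001, 0, 0, 0],
    [0, -0.005, 0, -0.001, 0, 0, 0],
    [0, -0.005, 0, -0.001, 0, 0, 0],
    [0, 0, 0, 0, 0, 0, 0],
    [0, 0, 0, 0, 0, 0, 0],
    [0, 0, 0, -0.02, 0, 0, 0],
    [0, 0, 0, -0.025, 0, 0, 0],
    [0, 0, 0, 0, 0, 0, 0],
    [0, 0, 0, 0, 0, 0, 0],
  ],
)

```text
time_s: 6.87
tcp_pos: [0.5582, -0.108, 0.155]
eef_rot: [180.0, 0.2, -172.8]
contact_force: [-0.4, -0.8, -0.8]
gripper_width: 0.0007
gripper_force: 0.0
```

```bash
python3 - <<'E'
from h import *
from plant import *
s=get_state();print(s["time_s"],s["tcp_pos"],s["contact_force"],togo(s,1,-.066,.099))
c=capture("scene");cv2.imwrite("pics/s3.png",cv2.resize(c["frame"][150:280,260:460],None,fx=3.5,fy=3.5,interpolation=cv2.INTER_CUBIC)[:,:,::-1])
E
```

```text
6.8667 [ 0.55816544 -0.10803885  0.15499554] [-0.41652222 -0.81486446 -0.79144818] [64.5 84.1 55.8]
```

View pics/s3.png

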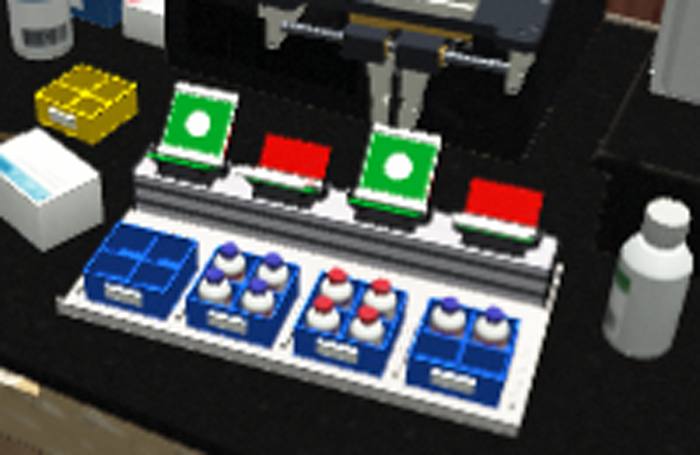

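The middle-right tag is now green (crop 398,165). I'll do the middle-left one the same way.

Request:
apply_moves(
  targets=[
    [0, 0.016, 0.021, 0, 0, 0, 0],
    [0, 0.016, 0.021, 0, 0, 0, 0],
    [0, 0.016, 0.021, 0, 0, 0, 0],
    [0, 0.017, 0.021, 0, 0, 0, 0],
    [0, 0, 0, 0, 0, 0, 0],
    [0, 0, 0, 0.02, 0, 0, 0],
    [0, 0, 0, 0.02, 0, 0, 0],
    [0, 0, 0, 0.015, 0, 0, 0],
    [0, 0, 0, 0, 0, 0, 0],
    [0, 0, 0, 0, 0, 0, 0],
  ],
)

```text
time_s: 7.75
tcp_pos: [0.4817, -0.0333, 0.0976]
eef_rot: [-180.0, -0.2, -172.8]
contact_force: [0.8, -0.4, 0.8]
gripper_width: 0.0003
gripper_force: 0.0
```

Request:
apply_moves(
  targets=[
    [0, -0.005, 0, 0, 0, 0, 0],
    [0, -0.005, 0, 0, 0, 0, 0],
    [0, -0.005, 0, 0, 0, 0, 0],
    [0, -0.005, 0, -0.001, 0, 0, 0],
    [0, -0.005, 0, -0.001, 0, 0, 0],
    [0, -0.005, 0, -0.001, 0, 0, 0],
    [0, -0.005, 0, -0.001, 0, 0, 0],
    [0, -0.005, 0, -0.001, 0, 0, 0],
    [0, -0.005, 0, -0.001, 0, 0, 0],
    [0, -0.005, 0, -0.001, 0, 0, 0],
    [0, -0.005, 0, -0.001, 0, 0, 0],
    [0, -0.005, 0, -0.001, 0, 0, 0],
    [0, -0.005, 0, -0.001, 0, 0, 0],
    [0, 0, 0, 0, 0, 0, 0],
    [0, 0, 0, 0, 0, 0, 0],
    [0, 0, 0, -0.02, 0, 0, 0],
    [0, 0, 0, -0.025, 0, 0, 0],
    [0, 0, 0, 0, 0, 0, 0],
    [0, 0, 0, 0, 0, 0, 0],
  ],
)

```text
time_s: 9.33
tcp_pos: [0.5476, -0.0246, 0.1549]
eef_rot: [180.0, 0.2, -172.8]
contact_force: [-0.1, -0.2, -1.2]
gripper_width: 0.0
gripper_force: 0.0
```

```bash
python3 - <<'E'
from h import *
from plant import *
s=get_state();print(s["time_s"],s["tcp_pos"],s["contact_force"],togo(s,0,.060,.105))
E
```

```text
9.3333 [ 0.54761769 -0.02459305  0.15492916] [-0.09575205 -0.15206383 -1.15849587] [-61.7  84.   50.2]
```

Request:
apply_moves(
  targets=[
    [0, -0.0155, 0.021, 0, 0, 0, 0],
    [0, -0.0155, 0.021, 0, 0, 0, 0],
    [0, -0.0155, 0.021, 0, 0, 0, 0],
    [0, -0.0155, 0.021, 0, 0, 0, 0],
    [0, 0, 0, 0, 0, 0, 0],
    [0, 0, 0, 0.02, 0, 0, 0],
    [0, 0, 0, 0.02, 0, 0, 0],
    [0, 0, 0, 0.01, 0, 0, 0],
    [0, 0, 0, 0, 0, 0, 0],
    [0, 0, 0, 0, 0, 0, 0],
  ],
)

```text
time_s: 10.17
tcp_pos: [0.5976, 0.0658, 0.103]
eef_rot: [-180.0, -0.1, -172.8]
contact_force: [0.4, -0.1, 0.9]
gripper_width: 0.0004
gripper_force: 0.0
```

Request:
apply_moves(
  targets=[
    [0, 0.005, 0, 0, 0, 0, 0],
    [0, 0.005, 0, 0, 0, 0, 0],
    [0, 0.005, 0, 0, 0, 0, 0],
    [0, 0.005, 0, -0.001, 0, 0, 0],
    [0, 0.005, 0, -0.001, 0, 0, 0],
    [0, 0.005, 0, -0.001, 0, 0, 0],
    [0, 0.005, 0, -0.001, 0, 0, 0],
    [0, 0.005, 0, -0.001, 0, 0, 0],
    [0, 0.005, 0, -0.001, 0, 0, 0],
    [0, 0.005, 0, -0.001, 0, 0, 0],
    [0, 0.005, 0, -0.001, 0, 0, 0],
    [0, 0.002, 0, 0, 0, 0, 0],
    [0, 0, 0, 0, 0, 0, 0],
    [0, 0, 0, 0, 0, 0, 0],
    [0, 0, 0, -0.02, 0, 0, 0],
    [0, 0, 0, -0.03, 0, 0, 0],
    [0, 0, 0, -0.03, 0, 0, 0],
    [0, 0, 0, -0.02, 0, 0, 0],
    [0, 0, 0, 0, 0, 0, 0],
    [0, 0, 0, 0, 0, 0, 0],
  ],
)

```text
time_s: 11.83
tcp_pos: [0.5423, 0.0595, 0.2127]
eef_rot: [179.9, 0.2, -172.8]
contact_force: [-0.7, -0.5, -1.1]
gripper_width: 0.0005
gripper_force: 0.0
```

```bash
python3 - <<'E'
from h import *
from plant import *
s=get_state();print(s["time_s"],s["tcp_pos"],s["contact_force"])
c=capture("scene");cv2.imwrite("pics/s4.png",cv2.resize(c["frame"][150:280,260:460],None,fx=3.5,fy=3.5,interpolation=cv2.INTER_CUBIC)[:,:,::-1])
E
```

```text
11.8333 [0.54230474 0.05950525 0.21272586] [-0.70805836 -0.4893494  -1.06904338]
```

View pics/s4.png

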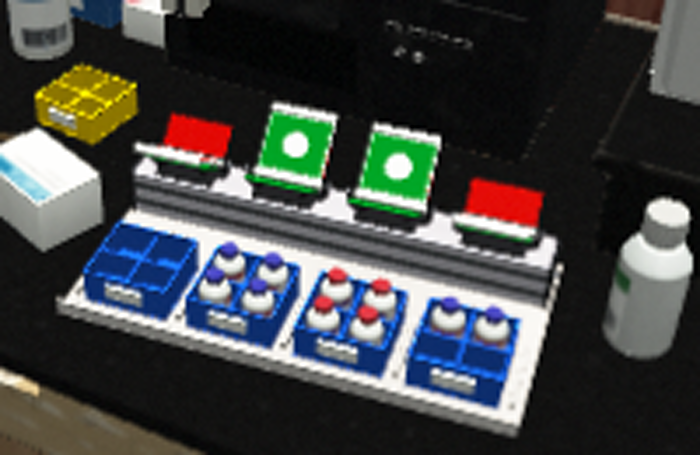

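The left tag is now forward and red, but its bead (crop 135–225,150) looks slightly raised compared with the right tag's. I'll let it settle and look again.

Request:
apply_moves(
  targets=[
    [0, 0.02, 0, -0.03, 0, 0, 0],
    [0, 0.02, 0, -0.03, 0, 0, 0],
    [0, 0.02, 0, -0.02, 0, 0, 0],
    [0, 0, 0, 0, 0, 0, 0],
    [0, 0, 0, 0, 0, 0, 0],
    [0, 0, 0, 0, 0, 0, 0],
    [0, 0, 0, 0, 0, 0, 0],
    [0, 0, 0, 0, 0, 0, 0],
  ],
)

```text
time_s: 12.55
tcp_pos: [0.4819, 0.0516, 0.29]
eef_rot: [-179.9, -0.2, -172.9]
contact_force: [1.7, 0.3, -0.1]
gripper_width: 0.0003
gripper_force: 0.0
```

```bash
python3 - <<'E'
from h import *
from plant import *
a=capture("scene");c=a["frame"][165:225,290:420]
cv2.imwrite("pics/s5.png",cv2.resize(c,None,fx=6,fy=6,interpolation=cv2.INTER_CUBIC)[:,:,::-1])
P=cloud(a);z=P[...,2]; 
for i,p in enumerate(PINS):   # bead points by tag: rack-frame offsets and height
    d=P[...,:2]-p; x=d@EX; y=d@EY
    m=(abs(y)<25e-3)&(abs(x)<.06)&(z>.05)&(z<.13)&(a["range_z"]>0)
    print(i,m.sum(),"x range",np.percentile(x[m],[1,99]).round(3),"z max",np.percentile(z[m],98).round(3), "z near front end",np.percentile(z[m&(x<-.036)],[50,95]).round(3) if (m&(x<-.036)).any() else None)
E
```

```text
0 294 x range [-0.048  0.027] z max 0.095 z near front end [0.093 0.095]
1 468 x range [-0.029  0.039] z max 0.101 z near front end None
2 499 x range [-0.029  0.039] z max 0.101 z near front end None
3 356 x range [-0.047  0.027] z max 0.094 z near front end [0.093 0.095]
```

View pics/s5.png

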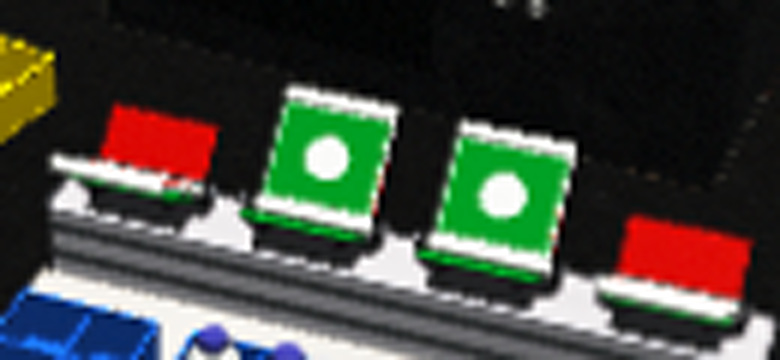

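Left to right, the tags at crop (135,150), (325,155), (500,195) and (680,260) show red, green, green, red. The bead heights match leaves fully at rest: 0.093 m forward and 0.101 m back. The arm is clear of everything.

```bash
python3 -c "
from plant import *
print(close_job())"
```

```text
the job is handed in; nothing more can be done
None
```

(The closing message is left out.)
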